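# Pack and set the screw foot of a roller work support

## Robot

A 7-joint arm with a two-finger parallel gripper is mounted at the origin on a cart in front of the work surface, level with it; the furniture and walls round the work are solid. World frame = base frame: x ahead of the robot, y to its left, z up, the work surface at z = 0. Lengths are in m, angles in rad, forces in N, time in s.
With the tool pointing down it reaches from about 0.35 to 0.9 m from the base axis. Payload 8.1 kg.
Tool frame: the origin (TCP) lies between the finger pads; the fingertips stand ahead of it and the grasp point (between the pads) is the TCP (arm.nose_length is the z of the fingertips in the tool frame, in m); z points along the fingers, y is the line along which they close (so a half turn about z gives the same grasp; the last joint's range is limited). The gripper opens to 92 mm and grips with 3 to 60 N. Pads are 19 mm wide; open, the fingers measure 130 mm over their backs; the gripper's body (75 mm by 190 mm) begins 47 mm behind the grasp point.
Start: joints at [1.174, 0.434, 0.025, 1.573, -0.012, 1.134, -0.075], TCP at [0.181, -0.598, 0.246] pointing down, gripper open.
Joint ranges: [-2.62, 2.62], [-0.44, 2.09], [-1.27, 1.32], [0.08, 2.57], [-1.32, 4.46], [0.12, 2], [-2.74, 2.74]. Speed limits (rad/s): [2.22, 2.22, 3.01, 3.01, 3.14, 3.14, 3.14].

## Interface

Orientations are given as a rotation vector (axis times angle).
In Python, from cell import sensors, optics, arm gives the robot as it stands.
- The arm moves only by the tool arm_command, never from a script. Its argument "deltas" is one flat list of numbers, 7 for each row, row after row: the turn, a rotation vector about the world's x, y, z as a fraction of full scale, then the shift along the world's x, y, z as a fraction of full scale, then the finger opening in mm, from 0 to 91.8. In form: [wx, wy, wz, dx, dy, dz, fingers, wx, wy, wz, dx, dy, dz, fingers, ...]. A call has 1 to 20 rows; each row is the pose to reach, as a shift and turn from the pose commanded when the call began; what a row does not reach only later rows make up. Full scale, the value 1, is 1 m for a shift and 90 degrees for a turn. A row lasts 1/10 s, in which the tool goes at most 50 mm and 8.59 degrees, less where a joint would pass 70% of its speed; a pose out of reach is approached as far as the arm can. A call with a number of a shift or a turn outside -1 to 1 is refused whole. A call with a gripper value outside its range is refused whole. The fingers move at their own pace and stop on an object; "force" is the grip in N (left out, the last holds). Time passes only in rows, so rows that repeat a pose let the fingers close. It gives the time, the measured TCP pose, the force, the opening and the grip force at its end, in the units of the state.
- sensors.observe(): the state, without advancing time (a new reading comes with each control period).
- optics.get_image(name): name is "scene" or "top" or "wrist"; returns the picture (384x512x3 uint8, blue, green, red); there is no depth.
- optics.calibration(name): a dict with "camera_matrix" (3x3 intrinsics, pixels), "rvec" (rotation vector, rad) and "tvec" (3), from world to camera coordinates, as OpenCV has them. Camera axes: x right, y down, z forward; pixel columns grow to the right and rows downward; lengths in m; the calibration is good to about 2 mm. The wrist camera is an equidistant fisheye: a pixel r from the principal point sees the ray r / f radians off the axis. A picture is of the moment at which its call begins: read the wrist's pose just before it. calibration takes no time and is no camera call; for the wrist camera it gives the pose at the moment of the call.
- arm.sign_off(): hands the job in; it is judged then, once.
The state is a dict: "clock": time; "joints": joint angles; "dq": joint speeds; "joint_efforts": joint torques, N m; "position": TCP position; "ee_rot": TCP orientation; "force": force on the tool from outside, world axes, zero at the start; "ft_torque": the same for the moment, N m; "width": opening from 0.0 (shut) to 1.0 (fully open); "gripper_force": force on a finger pad.
Only numpy, scipy, OpenCV 4.12 (cv2) and the standard library are available. Lean on these libraries where they do the work, as an engineer would, in place of code of your own. Each camera call takes 0.05 s, during which the arm holds its last target. There are 200 camera calls.

## Task

The raked screw foot of the blue roller support hangs clear of the bench. Lay the pine offcut flat on the bench under the foot as a packer, with the whole pad over the wood, then screw the foot down (clockwise) by its red wing knob until it just bears on the packer, without lifting the support's base off the bench. Leave the support standing where it is and the other things alone.

Things in the scene. Friction and masses are not known exactly. Their poses are not given: they have to be found in the camera images.
- stand: blue steel roller support, 5 kg, loose, heavy enough to stay put: base 170 x 150 x 12 mm, roller top 120 mm high. Origin: centre of the base's underside; z up; x along the roller; the outrigger arm runs out along -y. The arm (26 mm square, top at z = 78 mm) ends in a steel threaded bush, 34 mm across, whose axis is raked 30 degrees from vertical, the lower end leaning outwards (-y) and the upper end in over the stand (+y). Bush top about 100 mm above the bench
- foot: round rubber foot pad, 24 mm across, at the lower end of the raked screw, 250 mm from the stand's origin along -y. Origin: centre of the pad's flat underside. Its frame has the directions of the stand's. At the start it hangs 26 to 28 mm above the bench, i.e. 4 to 6 mm above the top of a packer laid below it. It does not spin; it moves with the screw along the raked axis
- knob_grip (a point): centre of the red wing knob on the upper end of the screw, about 150 mm above the bench. The wing is a bar 52 mm long (point x), 16 mm thick (point y, the way to pinch it), 34 mm high (point z, from 15 mm above to 19 mm below this point). Its z points up along the raked screw axis: in the stand's frame (0, 0.5, 0.87). Below the wing is a thin hub and the bare screw, 15 mm thick; the bush begins 66 mm below it along the axis
- knob (a joint): turn of the screw, rad, growing as it is turned clockwise seen from the knob's end, which screws the foot down: 16 mm along the raked axis a full turn, i.e. 2.2 mm of height per rad. Knob and foot travel together. Range -1 to 11, starts between 0 and 0.9; it needs about 0.07 N m, and about 0.11 N m once the foot bears; it stays where it is left. Once the foot bears on something, further turning lifts the arm and tips the base about its far edge
- packer_center (a point): centre (half-way up) of the pine offcut used as packer: 45 mm wide (point x), 140 mm long (point y), 22 mm high (point z), about 80 g, loose, lying flat on the bench
- packer: the same pine offcut; origin: centre of its underside
- tape_measure: tape measure, 58 x 77 x 62 mm, bystander; origin under its centre
- screw_dish: round steel dish of screws, 86 mm across, 26 mm high, bystander; origin under its centre
- spring_clamp: black spring clamp lying flat, 75 x 106 x 20 mm, bystander; origin under its centre
There are look-alikes about, which are no part of the job. What is meant by the packer is not yellow, and is the larger of those in its own colour.

How it is judged:
By the outcome, as a careful person would: the job done as asked, in the order asked, and still so for the second after the job is handed in, with the robot touching nothing.
It also fails if it takes over 69 s, if anything falls off the work surface, if the arm or the gripper's body presses on something with over 40 N, if the wrist force passes 120 N, or if a joint passes its speed limit or range.

## Working session

There is one attempt and no reset: what is moved stays moved. The work goes in short steps, Python scripts to look and compute and a tool call to move; the robot and the scene stay as the last step left them, time stands still between calls to the robot, and variables do not carry over. Pictures are saved under pics/ and viewed, at most 10 in all, crops included, and the job is handed in when it is done.

Besides the shell and the picture viewer there is one more tool, called after "Emit:" by a JSON object that holds its "method" and its "body", one argument or row to a line. arm_command: Moves the arm, as the interface text tells. Its arguments: {"type":"object","properties":{"deltas":{"type":"array","items":{"type":"number"}},"force":{"type":"number"}},"required":["deltas"]}

```bash
ls; mkdir -p pics; python3 - <<'E'
from cell import sensors, optics, arm
import cv2,numpy as np
np.set_printoptions(precision=4,suppress=True)
a=optics.get_image("scene");b=optics.get_image("top")
cv2.imwrite("pics/raw_scene.png",a);cv2.imwrite("pics/raw_top.png",b)
cv2.imwrite("pics/scene.png",cv2.resize(a,(800,600),interpolation=cv2.INTER_CUBIC))
cv2.imwrite("pics/top.png",cv2.resize(b,(800,600),interpolation=cv2.INTER_CUBIC))
for n in("scene","top"):
    c=optics.calibration(n);print(n,c)
    R=cv2.Rodrigues(np.array(c['rvec']))[0];print(-R.T@np.array(c['tvec']).ravel())
s=sensors.observe();print(s,arm.nose_length)
E
```

```text
pics
scene {'camera_matrix': array([[391.051 ,   0.    , 255.6831],
       [  0.    , 391.051 , 197.6749],
       [  0.    ,   0.    ,   1.    ]]), 'rvec': array([ 0.7465, -2.5275,  1.2287]), 'tvec': array([0.3916, 0.3536, 0.6948])}
[0.1624 0.4898 0.7034]
top {'camera_matrix': array([[479.2568,   0.    , 258.2368],
       [  0.    , 479.2568, 186.4759],
       [  0.    ,   0.    ,   1.    ]]), 'rvec': array([ 2.1786, -2.1222,  0.1515]), 'tvec': array([-0.167 ,  0.5881,  1.0835])}
[ 0.4369 -0.1511  1.1549]
{'clock': 0.1, 'joints': array([ 1.1744,  0.4351,  0.025 ,  1.574 , -0.0116,  1.134 , -0.0751]), 'dq': array([-0.001 , -0.0017, -0.0013, -0.0033, -0.    ,  0.0008, -0.0005]), 'joint_efforts': array([  0.0037, -66.9127,   0.9882, -31.5144,  -0.0605,   0.0374,
         0.0001]), 'position': array([ 0.1808, -0.5979,  0.2451]), 'ee_rot': array([-3.1065, -0.4595,  0.0005]), 'force': array([-0.1771,  0.1788,  0.0998]), 'ft_torque': array([ 0.0296,  0.0334, -0.0144]), 'gripper_force': 0.0, 'width': 0.9991509708139424} 0.019
```

View pics/scene.png

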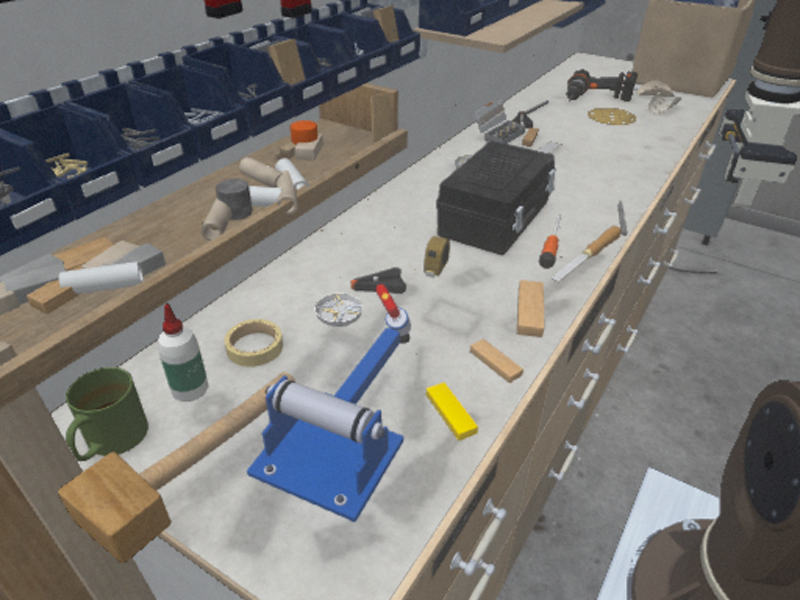

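View pics/top.png

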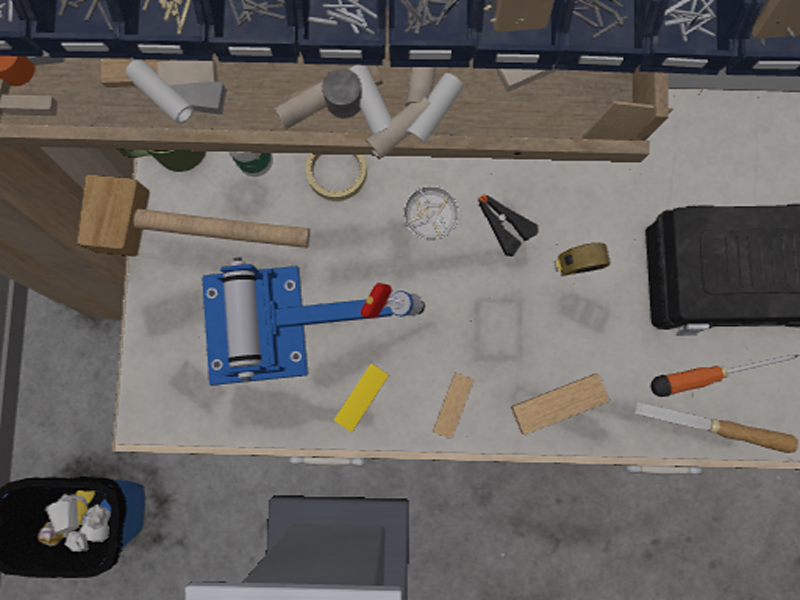

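```bash
cat >h.py <<'E'
import cv2,numpy as np
from cell import sensors, optics, arm
np.set_printoptions(precision=4,suppress=True)
def cal(n):
    c=optics.calibration(n);R=cv2.Rodrigues(np.array(c['rvec']))[0];t=np.array(c['tvec']).ravel()
    return c['camera_matrix'],R,t
def ray(n,p,C=None):
    K,R,t=C or cal(n);p=np.asarray(p,float)
    d=np.array([(p[0]-K[0,2])/K[0,0],(p[1]-K[1,2])/K[1,1]])
    if n=="wrist":
        r=np.hypot(*d);d=np.append(d/r*np.sin(r),np.cos(r)) if r>0 else np.array([0,0,1.])
    else: d=np.append(d,1)
    d=R.T@d;return -R.T@t,d/np.linalg.norm(d)
def plane(n,p,z,C=None):
    o,d=ray(n,p,C);return o+d*(z-o[2])/d[2]
def tri(rs):
    A=sum(np.eye(3)-np.outer(d,d) for o,d in rs);b=sum((np.eye(3)-np.outer(d,d))@o for o,d in rs)
    x=np.linalg.solve(A,b);return x,max(np.linalg.norm(np.cross(x-o,d)) for o,d in rs)
def blob(img,lo,hi,roi,k=3):
    x0,y0,x1,y1=roi;h=cv2.cvtColor(img,cv2.COLOR_BGR2HSV);m=np.zeros(h.shape[:2],np.uint8)
    m[y0:y1,x0:x1]=cv2.inRange(h,lo,hi)[y0:y1,x0:x1]
    m=cv2.morphologyEx(m,cv2.MORPH_OPEN,np.ones((k,k)))
    c=max(cv2.findContours(m,cv2.RETR_EXTERNAL,cv2.CHAIN_APPROX_NONE)[0],key=cv2.contourArea);return m,c
E
python3 - <<'E'
from h import *
S=cv2.imread("pics/raw_scene.png");T=cv2.imread("pics/raw_top.png")
m,c=blob(T,(5,60,60),(25,200,255),(320,230,395,285))
r=cv2.minAreaRect(c);bt=cv2.boxPoints(r);print("packer top",r)
W=np.array([plane("top",p,.022) for p in bt]);print(W,[np.linalg.norm(W[i]-W[i-1]) for i in range(4)],W.mean(0))
m,c=blob(S,(5,60,60),(25,200,255),(325,170,352,220))
print("scene pk",cv2.approxPolyDP(cv2.convexHull(c),2,True)[:,0].tolist())
for n,I,roi in(("top",T,(220,175,260,210)),("scene",S,(235,175,260,210))):
    m,c=blob(I,(0,150,80),(8,255,255),roi,1);M=cv2.moments(c);print(n,"red",M['m10']/M['m00'],M['m01']/M['m00'],cv2.minAreaRect(c))
m,c=blob(T,(100,120,50),(125,255,255),(110,150,280,260));print("blue top",cv2.approxPolyDP(cv2.convexHull(c),2,True)[:,0].tolist())
m,c=blob(S,(100,120,50),(125,255,255),(140,190,280,340));print("blue scene",cv2.approxPolyDP(cv2.convexHull(c),2,True)[:,0].tolist())
a=cv2.resize(T[150:290,120:400],None,fx=2.85,fy=2.85,interpolation=cv2.INTER_CUBIC)
b=cv2.resize(S[170:340,150:360],None,fx=3.5,fy=3.5,interpolation=cv2.INTER_CUBIC)
cv2.imwrite("pics/c1.png",a);cv2.imwrite("pics/c2.png",b)
E
```

```text
packer top ((358.3592529296875, 258.1380920410156), (19.675655364990234, 59.700077056884766), 68.74949645996094)
[[ 0.4262 -0.3166  0.022 ]
 [ 0.48   -0.4473  0.022 ]
 [ 0.4377 -0.4636  0.022 ]
 [ 0.3845 -0.3335  0.022 ]] [np.float64(0.045022305042528944), np.float64(0.14131488859739091), np.float64(0.04533137632505794), np.float64(0.1405818000557642)] [ 0.4321 -0.3903  0.022 ]
scene pk [[345, 180], [347, 212], [331, 213], [333, 180]]
top red 240.80915371329877 191.91018998272884 ((240.60003662109375, 192.30001831054688), (11.180339813232422, 24.149532318115234), 26.56505012512207)
scene red 249.03763440860214 194.2741935483871 ((249.10000610351562, 194.1999969482422), (7.602630138397217, 5.366562843322754), 63.43495178222656)
blue top [[232, 192], [230, 203], [195, 239], [134, 245], [131, 176], [190, 171]]
blue scene [[159, 300], [168, 288], [190, 269], [252, 277], [257, 280], [226, 332], [160, 304]]
```

View pics/c2.png

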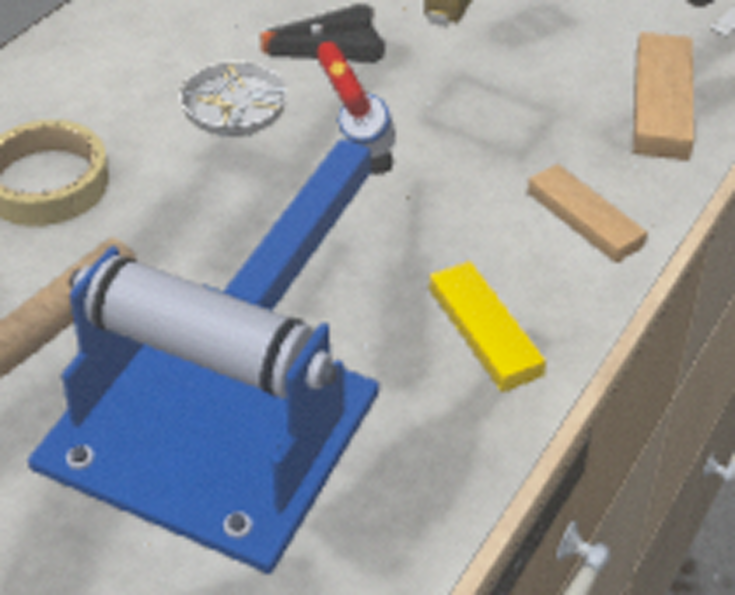

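View pics/c1.png

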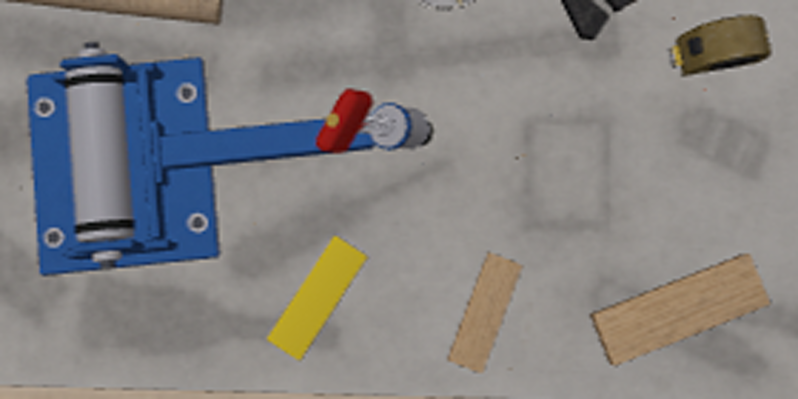

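```bash
python3 - <<'E'
from h import *
S=cv2.imread("pics/raw_scene.png");T=cv2.imread("pics/raw_top.png")
g=lambda x,y:(x/2.85+120-.3,y/2.85+150-.3)
P=np.array([plane("top",g(*p),.012) for p in((28,75),(203,58),(218,255),(42,274))])
print(P,[np.linalg.norm(P[i]-P[i-1]) for i in range(4)]);o=P.mean(0);o[2]=0
ex=(P[0]+P[1]-P[2]-P[3]);ex/=np.linalg.norm(ex);ey=(P[0]+P[3]-P[1]-P[2]);ey/=np.linalg.norm(ey);print("o",o,ex,ey,ex@ey)
yaw=np.arctan2(ex[1],ex[0]);yaw2=np.arctan2(-ey[0],ey[1]);print(yaw,yaw2)
y=(yaw+yaw2)/2;ex=np.array([np.cos(y),np.sin(y),0]);ey=np.array([-np.sin(y),np.cos(y),0])
print("knob pred",o-.179*ey+[0,0,.15],"foot pred",o-.25*ey+[0,0,.027],"bush top pred",o-ey*(.25-.073*.5/.866)+[0,0,.1])
h=lambda x,y:(x/3.5+150-.35,y/3.5+170-.35)
def pc(I,roi):
    H=cv2.cvtColor(I,cv2.COLOR_BGR2HSV);m=np.zeros(I.shape[:2],np.uint8);x0,y0,x1,y1=roi
    k=cv2.inRange(H,(0,150,80),(30,255,255))|cv2.inRange(H,(172,120,80),(180,255,255));m[y0:y1,x0:x1]=k[y0:y1,x0:x1]
    c=max(cv2.findContours(m,cv2.RETR_EXTERNAL,cv2.CHAIN_APPROX_NONE)[0],key=cv2.contourArea);r=cv2.minAreaRect(c);print(r,cv2.boxPoints(r).tolist());return r[0]
a=pc(T,(228,175,254,210));b=pc(S,(238,178,260,206));print("knob tri",tri([ray("top",a),ray("scene",b)]))
print("bush top",tri([ray("top",g(390,125)),ray("scene",h(363,118))]))
print("dot",tri([ray("top",g(333,119)),ray("scene",h(338,68))]))
for n,p,q in(("far-left",(745,254),(691,37)),("near-left",(770,302),(0,0)),("a",(590,314),(638,130)),("b",(614,364),(692,138)),("c",(770,300),(691,36)),("d",(748,254),(641,34))):
    if q[0]: print(n,tri([ray("top",g(*p)),ray("scene",h(*q))]))
print("pad scene z.03",plane("scene",h(380,163),.03),plane("top",g(430,132),.03))
E
```

```text
[[ 0.6136  0.1596  0.012 ]
 [ 0.6321  0.0123  0.012 ]
 [ 0.4664 -0.0077  0.012 ]
 [ 0.4469  0.1375  0.012 ]] [np.float64(0.16814896138233498), np.float64(0.14851107463305308), np.float64(0.16695196581310243), np.float64(0.1465166588826515)]
o [0.5397 0.0754 0.    ] [0.9921 0.1258 0.    ] [-0.1288  0.9917  0.    ] -0.0031013561359373404
0.1260930084950272 0.1291943696026718
knob pred [ 0.5625 -0.1021  0.15  ] foot pred [ 0.5716 -0.1726  0.027 ] bush top pred [ 0.5662 -0.1307  0.1   ]
((240.509521484375, 192.2324676513672), (11.332834243774414, 24.341650009155273), 28.610462188720703) [[229.70697021484375, 200.20379638671875], [241.363037109375, 178.83438110351562], [251.31207275390625, 184.26113891601562], [239.656005859375, 205.63055419921875]]
((247.0882110595703, 190.64703369140625), (20.06533432006836, 5.65945291519165), 59.03623962402344) [[239.49998474121094, 183.49998474121094], [244.35292053222656, 180.5882110595703], [254.6764373779297, 197.79408264160156], [249.82350158691406, 200.7058563232422]]
knob tri (array([ 0.5638, -0.1143,  0.1503]), np.float64(4.860903673889012e-05))
bush top (array([ 0.5689, -0.1485,  0.0866]), np.float64(0.0010218701119343164))
dot (array([ 0.5628, -0.107 ,  0.1602]), np.float64(0.0013387691420157699))
far-left (array([ 0.4563, -0.4504,  0.0245]), np.float64(0.023027228316451178))
a (array([ 0.4237, -0.3164,  0.0257]), np.float64(0.00252670641758659))
b (array([ 0.3849, -0.3364,  0.0213]), np.float64(0.0012204346487177393))
c (array([ 0.4391, -0.4653,  0.0202]), np.float64(0.0022133841309648614))
d (array([ 0.4769, -0.448 ,  0.0176]), np.float64(0.0016866062203834608))
pad scene z.03 [ 0.5656 -0.1697  0.03  ] [ 0.5719 -0.1812  0.03  ]
```

Emit:
{"method": "arm_command", "body": {
  "deltas": [0,0,-0.937,0.267,0.169,-0.045,70,0,0,-0.937,0.267,0.169,-0.045,70,0,0,-0.937,0.267,0.169,-0.045,70,0,0,-0.937,0.267,0.169,-0.045,70,0,0,-0.937,0.267,0.169,-0.045,70,0,0,-0.937,0.267,0.169,-0.045,70,0,0,-0.937,0.267,0.169,-0.045,70,0,0,-0.937,0.267,0.169,-0.045,70,0,0,-0.937,0.267,0.169,-0.045,70,0,0,-0.937,0.267,0.169,-0.045,70,0,0,-0.937,0.267,0.169,-0.045,70,0,0,-0.937,0.267,0.169,-0.045,70,0,0,-0.937,0.267,0.169,-0.045,70],
  "force": 30
}}

```text
clock: 1.4
position: [0.4479, -0.4292, 0.2006]
ee_rot: [-2.615, 1.741, 0.0]
force: [-0.3, -0.7, 0.0]
width: 0.765
gripper_force: 0.0
```

```bash
python3 - <<'E'
from h import *
s=sensors.observe();C=cal("wrist");I=optics.get_image("wrist")
cv2.imwrite("pics/w1raw.png",I);np.savez("pics/w1.npz",K=C[0],R=C[1],t=C[2])
cv2.imwrite("pics/w1.png",cv2.resize(I,(800,600),interpolation=cv2.INTER_CUBIC))
print(s['clock'],s['position'],cv2.Rodrigues(s['ee_rot'])[0],s['joints'],C[0],-C[1].T@C[2])
E
```

```text
1.4 [ 0.4479 -0.4292  0.2006] [[ 0.3854 -0.9227 -0.0002]
 [-0.9227 -0.3854  0.0002]
 [-0.0002  0.0001 -1.    ]] [ 0.4808  0.4712  0.2875  1.6591 -0.1504  1.0334 -1.9301] [[297.3186   0.     252.9883]
 [  0.     297.3186 190.905 ]
 [  0.       0.       1.    ]] [ 0.4759 -0.4953  0.3396]
```

View pics/w1.png

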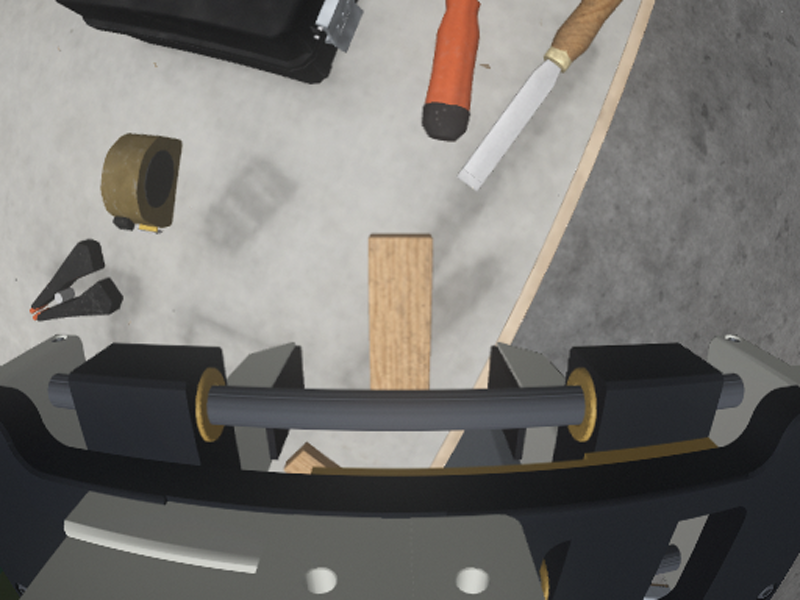

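Emit:
{"method": "arm_command", "body": {
  "deltas": [0,0,0,0,0,-0.05,70,0,0,0,0,0,-0.1,70,0,0,0,0,0,-0.14,70,0,0,0,0,0,-0.165,70,0,0,0,0,0,-0.177,70,0,0,0,0,0,-0.177,70,0,0,0,0,0,-0.177,40,0,0,0,0,0,-0.177,40,0,0,0,0,0,-0.177,40,0,0,0,0,0,-0.177,40,0,0,0,0,0,-0.177,40],
  "force": 30
}}

```text
clock: 2.55
position: [0.4484, -0.4299, 0.025]
ee_rot: [2.612, -1.745, 0.003]
force: [-1.1, -0.1, 6.6]
width: 0.484
gripper_force: 29.9
```

Emit:
{"method": "arm_command", "body": {
  "deltas": [0,0,0,0,0,0.02,40,0,0,0,0,0,0.04,40,0,0,0,0,0,0.04,40,0,0,0,0,0,0.04,40]
}}

```text
clock: 2.95
position: [0.4482, -0.4292, 0.064]
ee_rot: [-2.612, 1.745, -0.002]
force: [0.8, 0.0, -1.2]
width: 0.488
gripper_force: 29.8
```

```bash
python3 - <<'E'
from h import *
s=sensors.observe();print(s['position'],s['ee_rot'],s['force'],s['joints'],s['width'])
C=cal("wrist");I=optics.get_image("wrist")
cv2.imwrite("pics/w2raw.png",I);np.savez("pics/w2.npz",K=C[0],R=C[1],t=C[2])
# packer corners, known plane = bottom of the packer not seen; end face top edge in plane z = tcp+~
m,c=blob(I,(5,60,60),(25,200,255),(200,120,310,260));print(cv2.approxPolyDP(cv2.convexHull(c),2,True)[:,0].tolist())
E
```

```text
[ 0.4482 -0.4292  0.064 ] [-2.6123  1.7451 -0.0015] [ 0.8284  0.0242 -1.224 ] [ 0.5145  0.6281  0.2418  1.7789 -0.2064  0.7583 -1.8865] 0.4884321765909168
[[291, 192], [295, 200], [293, 249], [211, 248], [209, 202], [214, 193]]
```

Emit:
{"method": "arm_command", "body": {
  "deltas": [0,0,0,0.025,0.041,0,40,0,0,0,0.05,0.083,0,40,0,0,0,0.074,0.124,0,40,0,0,0,0.0973,0.1635,0,40,0,0,0,0.0973,0.1635,0,40,0,0,0,0.0973,0.1635,-0.02,40,0,0,0,0.0973,0.1635,-0.034,40,0,0,0,0.0973,0.1635,-0.037,40,0,0,0,0.0973,0.1635,-0.038,40,0,0,0,0.0973,0.1635,-0.038,40]
}}

```text
clock: 4.0
position: [0.5442, -0.2657, 0.0251]
ee_rot: [2.611, -1.746, -0.003]
force: [-0.4, -0.7, -1.2]
width: 0.489
gripper_force: 29.8
```

```bash
python3 - <<'E'
from h import *
s=sensors.observe();print(s['position'],s['ee_rot'],s['force'],s['joints'],s['width'])
T=optics.get_image("top");S=optics.get_image("scene")
a=cv2.resize(T[150:270,200:360],(640,480),interpolation=cv2.INTER_CUBIC);b=cv2.resize(S[160:260,220:350],(780,600),interpolation=cv2.INTER_CUBIC)
cv2.imwrite("pics/p2.png",b)
E
```

```text
[ 0.5442 -0.2657  0.0251] [ 2.6113 -1.7463 -0.0034] [-0.4121 -0.6593 -1.2449] [ 0.2073  0.6664  0.2332  1.8357 -0.233   0.6683 -2.1734] 0.4885875441312802
```

View pics/p2.png

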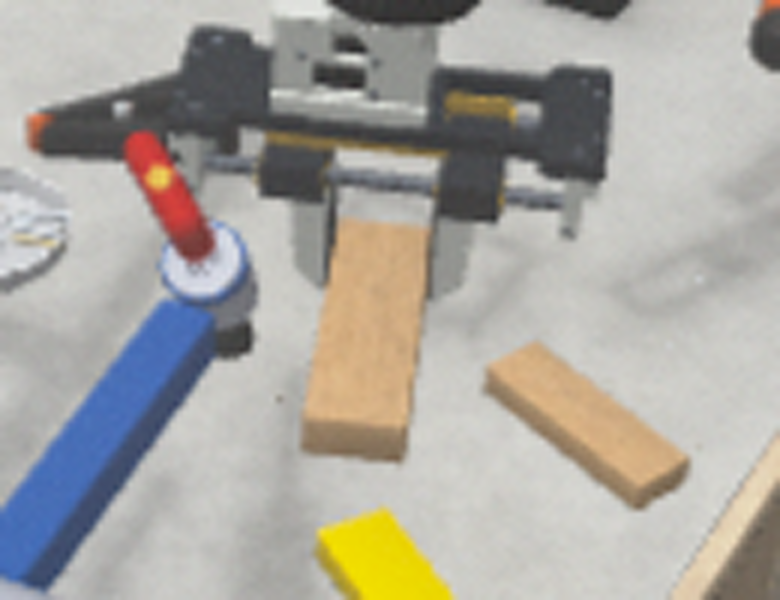

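Emit:
{"method": "arm_command", "body": {
  "deltas": [0,0,0,0.014,0.006,0,40,0,0,0,0.028,0.012,0,40,0,0,0,0.042,0.018,0,40,0,0,0,0.056,0.023,0,40,0,0,0,0.056,0.023,0,40,0,0,0,0.056,0.023,0,40]
}}

```text
clock: 4.7
position: [0.6015, -0.2424, 0.0255]
ee_rot: [2.613, -1.744, -0.0]
force: [-0.2, -0.3, -1.3]
width: 0.486
gripper_force: 29.8
```

```bash
python3 - <<'E'
from h import *
s=sensors.observe();print(s['position'],s['ee_rot'],s['force'],s['joints'],s['width'])
T=optics.get_image("top");S=optics.get_image("scene")
cv2.imwrite("pics/p3t.png",T);cv2.imwrite("pics/p3s.png",S)
a=cv2.resize(T[160:240,210:310],(400,320),interpolation=cv2.INTER_CUBIC);b=cv2.resize(S[175:245,230:330],(400,280),interpolation=cv2.INTER_CUBIC)
cv2.imwrite("pics/p3.png",np.vstack([a,b]))
E
```

```text
[ 0.6015 -0.2424  0.0255] [ 2.6126 -1.7439 -0.0005] [-0.2487 -0.2573 -1.2572] [ 0.1421  0.7165  0.2434  1.7229 -0.2386  0.7317 -2.2416] 0.48562670770023847
```

View pics/p3.png

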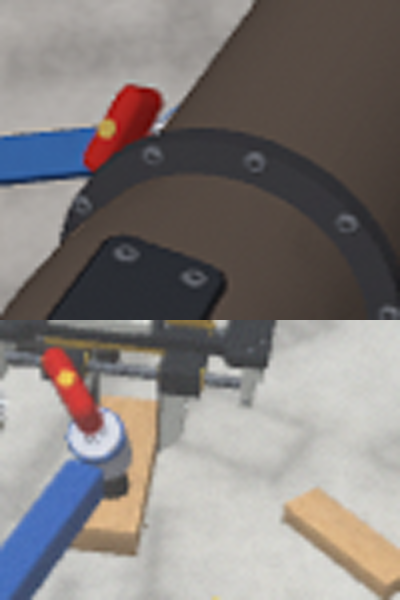

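Emit:
{"method": "arm_command", "body": {
  "deltas": [0,0,0,0,0,-0.001,40,0,0,0,0,0,-0.002,40,0,0,0,0,0,-0.002,40,0,0,0,0,0,-0.002,60,0,0,0,0,0,-0.002,60,0,0,0,0,0,-0.002,60,0,0,0,0,0,0.04,60,0,0,0,0,0,0.09,60,0,0,0,0,0,0.14,60,0,0,0,0,0,0.19,60,0,0,0,0,-0.05,0.22,60,0,0,0,0,-0.1,0.22,60,0,0,0,0,-0.15,0.22,60,0,0,0,0,-0.2,0.22,60,0,0,0,0,-0.2,0.22,60,0,0,0,0,-0.2,0.22,60]
}}

```text
clock: 6.4
position: [0.5997, -0.4454, 0.2448]
ee_rot: [2.608, -1.75, -0.001]
force: [0.2, 0.5, -0.3]
width: 0.654
gripper_force: 0.0
```

```bash
python3 - <<'E'
from h import *
s=sensors.observe();print(s['clock'],s['position'],s['joints'])
C=cal("wrist");W=optics.get_image("wrist");np.savez("pics/w4.npz",K=C[0],R=C[1],t=C[2])
T=optics.get_image("top");S=optics.get_image("scene")
for n,i in(("t",T),("s",S),("w",W)):cv2.imwrite(f"pics/p4{n}.png",i)
m,c=blob(T,(5,60,60),(25,200,255),(225,180,330,250));r=cv2.minAreaRect(c)
B=np.array([plane("top",p,.022) for p in cv2.boxPoints(r)]);print("packer top",B,B.mean(0),r)
a=cv2.resize(T[160:240,210:310],(500,400),interpolation=cv2.INTER_CUBIC)
b=cv2.resize(S[175:245,230:330],(800,560),interpolation=cv2.INTER_CUBIC)
cv2.imwrite("pics/p4.png",np.hstack([cv2.copyMakeBorder(a,0,20,0,0,0),cv2.resize(b,(600,420))])[:,:1100]);cv2.imwrite("pics/p4c.png",cv2.resize(np.vstack([a[:300],cv2.resize(b[:450],(500,281))]),(500,581)))
E
```

```text
6.4 [ 0.5997 -0.4454  0.2448] [ 0.3852  0.657   0.34    1.2348 -0.2125  1.2852 -2.0337]
packer top [[ 0.5777 -0.13    0.022 ]
 [ 0.6347 -0.2583  0.022 ]
 [ 0.5923 -0.2761  0.022 ]
 [ 0.5359 -0.1483  0.022 ]] [ 0.5852 -0.2032  0.022 ] ((279.7318420410156, 191.17788696289062), (19.141996383666992, 58.51981735229492), 67.7509765625)
```

View pics/p4c.png

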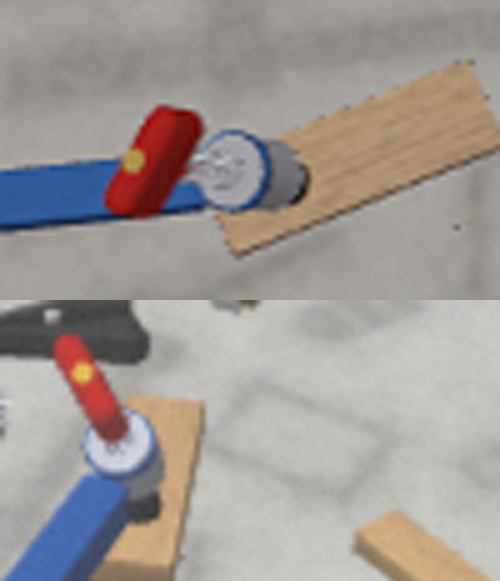

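```bash
python3 - <<'E'
from h import *
r=plane("scene",(233/6+220-.4,357/6+160-.4),.027);print("rim scene",r,"centre",r-np.array([-.52*.012,.85*.012,0]))
for z in(.027,.035):
    e=plane("top",(308/5+210-.4,190/5+160-.4),z);print("edge top",e,"centre y",e[1]+.012)
T=cv2.imread("pics/p4t.png");S=cv2.imread("pics/p4s.png")
# roller as check of the stand: axle ends in both (c1 & c2 crops)
g=lambda x,y:(x/2.85+120-.3,y/2.85+150-.3);h=lambda x,y:(x/3.5+150-.35,y/3.5+170-.35)
for n,p,q in(("axle end near",(107,262),(320,370)),("base corner front",(42,274),(270,570)),("base far-right",(218,255),(377,383)),("base left",(28,75),(32,463)),("bolt",(44,106),(79,456)),("bolt2",(54,237),(237,523))):
    print(n,tri([ray("top",g(*p)),ray("scene",h(*q))]))
# grown bush top ellipse (white-blue disc) and wing ends
d=lambda x,y:(x/5+210-.4,y/5+160-.4);f=lambda x,y:(x/5+230-.4,(y-300)*1.6/8/1.0+175-.4)
print("wing end lo",tri([ray("top",d(128,205)),ray("scene",f(112,437))]),"hi",tri([ray("top",d(183,112)),ray("scene",f(66,337))]))
E
```

```text
rim scene [ 0.5609 -0.1633  0.027 ] centre [ 0.5671 -0.1735  0.027 ]
edge top [ 0.5685 -0.1829  0.027 ] centre y -0.17085463952637314
edge top [ 0.5675 -0.1826  0.035 ] centre y -0.17062957159514533
axle end near (array([0.4572, 0.0668, 0.0978]), np.float64(0.0006841632307124382))
base corner front (array([0.446 , 0.1392, 0.0029]), np.float64(0.0011262665199877845))
base far-right (array([ 0.4658, -0.0074,  0.0068]), np.float64(0.0007474744168309582))
base left (array([0.6126, 0.1602, 0.0042]), np.float64(0.0026290249065508663))
bolt (array([0.5863, 0.1438, 0.0115]), np.float64(0.0014270576691928155))
bolt2 (array([0.4768, 0.129 , 0.0114]), np.float64(0.0010937884741581167))
wing end lo (array([ 0.5457, -0.1038,  0.1318]), np.float64(0.0022439199653820265)) hi (array([ 0.5842, -0.1261,  0.1599]), np.float64(0.00043185176616333874))
```

```bash
cat >>h.py <<'E'
from scipy.spatial.transform import Rotation as Ro
ex=np.array([.992,.1265,0]);ey=np.array([-.1265,.992,0]);AX=.5*ey+np.array([0,0,.866]);AX/=np.linalg.norm(AX);E2=np.cross(AX,ex)
def Rt(th): # th: knob angle; tool x = -wing x
    u=np.cos(th)*ex-np.sin(th)*E2;x=-u;z=-AX;return Ro.from_matrix(np.column_stack([x,np.cross(z,x),z]))
E
python3 - <<'E'
from h import *
s=sensors.observe();R0=Ro.from_rotvec(s['ee_rot']);R1=Ro.from_rotvec([0,0,np.pi])*R0
print((Rt(.73)*R1.inv()).as_rotvec()/(np.pi/2),(Rt(.73)*R0.inv()).as_rotvec())
print(AX,E2,Rt(.73).as_matrix())
E
```

```text
[-0.3325  0.0538  0.3562] [-0.1109 -0.6856 -2.4939]
[-0.0633  0.496   0.866 ] [-0.1096  0.8591 -0.5   ] [[-0.8122  0.5799  0.0633]
 [ 0.4786  0.7245 -0.496 ]
 [-0.3335 -0.3726 -0.866 ]]
```

Emit:
{"method": "arm_command", "body": {
  "deltas": [0,0,0.095,0,0,0.05,45,0,0,0.19,-0.01,0.04,0.075,45,0,0,0.285,-0.02,0.08,0.075,45,0,0,0.38,-0.03,0.12,0.075,45,0,0,0.475,-0.04,0.16,0.075,45,0,0,0.57,-0.05,0.2,0.075,45,0,0,0.665,-0.05,0.2,0.075,45,0,0,0.76,-0.05,0.2,0.075,45,0,0,0.855,-0.05,0.2,0.075,45,0,0,0.95,-0.05,0.2,0.075,45,0,0,1,-0.05,0.2,0.075,45]
}}

```text
clock: 7.65
position: [0.5515, -0.2404, 0.3212]
ee_rot: [-3.078, -0.627, -0.001]
force: [-0.1, -0.3, -0.6]
width: 0.489
gripper_force: 0.0
```

Emit:
{"method": "arm_command", "body": {
  "deltas": [0,0,0.095,0,0,0,45,0,0,0.19,0,0,0,45,0,0,0.285,0,0,0,45,0,0,0.38,0,0,0,45,0,0,0.475,0,0,0,45,0,0,0.57,0,0,0,45,0,0,0.665,0,0,0,45,0,0,0.76,0,0,0,45,0,0,0.855,0,0,0,45,0,0,0.95,0,0,0,45,0,0,1,0,0,0,45,0,0,1,0,0,0,45]
}}

```text
clock: 8.85
position: [0.5515, -0.2408, 0.3212]
ee_rot: [1.74, 2.615, 0.001]
force: [-0.3, 1.1, 0.3]
width: 0.488
gripper_force: 0.0
```

Emit:
{"method": "arm_command", "body": {
  "deltas": [-0.055,0.009,0.06,0.001,0.03,0,45,-0.11,0.018,0.12,0.002,0.06,0,45,-0.165,0.027,0.18,0.003,0.1,0,45,-0.22,0.036,0.24,0.004,0.14,-0.02,45,-0.275,0.045,0.3,0.005,0.17,-0.04,45,-0.3325,0.0538,0.356,0.006,0.2,-0.066,45,-0.3325,0.0538,0.356,0.006,0.2,-0.066,45,-0.3325,0.0538,0.356,0.006,0.2,-0.066,45,-0.3325,0.0538,0.356,0.006,0.2,-0.066,45]
}}

```text
clock: 9.75
position: [0.5575, -0.0433, 0.2555]
ee_rot: [0.852, 2.712, -0.69]
force: [0.1, -0.4, 0.4]
width: 0.493
gripper_force: 0.0
```

```bash
python3 - <<'E'
from h import *
s=sensors.observe();C=cal("wrist");I=optics.get_image("wrist");np.savez("pics/w5.npz",K=C[0],R=C[1],t=C[2])
cv2.imwrite("pics/w5raw.png",I);cv2.imwrite("pics/w5.png",cv2.resize(I,(800,600),interpolation=cv2.INTER_CUBIC))
print(s['clock'],s['position'],Ro.from_rotvec(s['ee_rot']).as_matrix(),s['joints'],s['force'])
E
```

```text
9.75 [ 0.5575 -0.0433  0.2555] [[-0.8091  0.5843  0.0629]
 [ 0.4832  0.7223 -0.4948]
 [-0.3345 -0.3699 -0.8668]] [-0.0191  0.3885 -0.4235  1.7771  0.6895  1.2684  0.2342] [ 0.1259 -0.3967  0.3645]
```

View pics/w5.png

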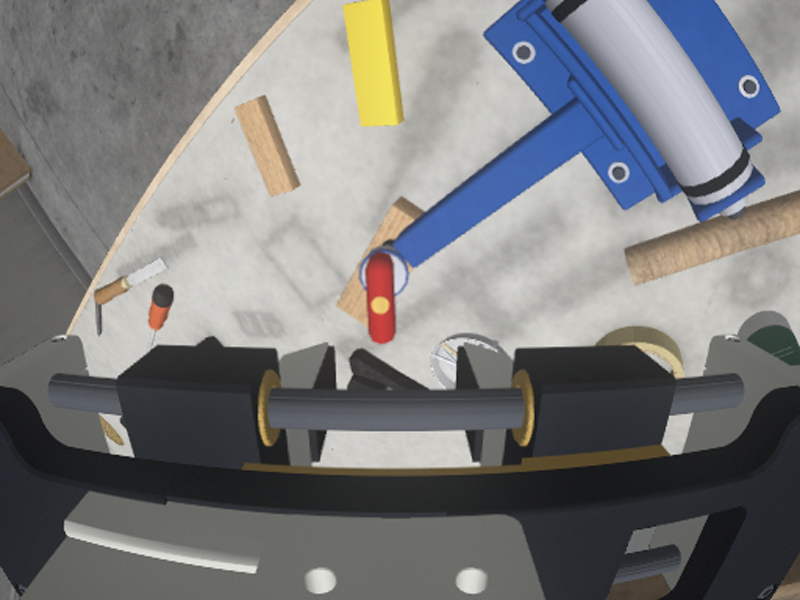

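```bash
python3 - <<'E'
from h import *
z=np.load("pics/w5.npz");C=(z['K'],z['R'],z['t'])
I=cv2.imread("pics/w5raw.png");T=cv2.imread("pics/p4t.png");S=cv2.imread("pics/p4s.png")
def dot(I,roi):
    x0,y0,x1,y1=roi;H=cv2.cvtColor(I[y0:y1,x0:x1],cv2.COLOR_BGR2HSV).astype(float)
    w=((H[...,0]>11)&(H[...,0]<32)&(H[...,1]>110)&(H[...,2]>120)).astype(np.uint8);M=cv2.moments(w,True);return np.array([M['m10']/M['m00']+x0,M['m01']/M['m00']+y0]),M['m00']
pw=dot(I,(232,180,255,215));pt=dot(T,(228,183,246,205));ps=dot(S,(238,178,258,200));print(pw,pt,ps)
rs=[ray("wrist",pw[0],C),ray("top",pt[0]),ray("scene",ps[0])]
for k in([0,1],[0,2],[1,2],[0,1,2]):
    d,e=tri([rs[i] for i in k]);print(k,d,e,"knob",d-.015*AX)
H=cv2.cvtColor(I,cv2.COLOR_BGR2HSV);m=cv2.inRange(H,(0,150,80),(30,255,255))|cv2.inRange(H,(172,120,80),(180,255,255))
m[:, :225]=0;m[:,262:]=0;m[:155]=0;m[225:]=0
c=max(cv2.findContours(m,0,1)[0],key=cv2.contourArea);print("wing",cv2.minAreaRect(c),cv2.boundingRect(c))
s=sensors.observe();R=Ro.from_rotvec(s['ee_rot']).as_matrix()
k,_=tri(rs);k=k-.015*AX;print("knob in tool frame",R.T@(k-s['position']))
E
```

```text
(array([242.9706, 194.8137]), 102.0) (array([236.2143, 191.7143]), 14.0) (array([246.1538, 189.0769]), 13.0)
[0, 1] [ 0.562  -0.106   0.1625] 0.0011302169177587495 knob [ 0.5629 -0.1135  0.1496]
[0, 2] [ 0.562  -0.1084  0.1595] 0.0003336845731503878 knob [ 0.563  -0.1159  0.1465]
[1, 2] [ 0.5623 -0.1062  0.1608] 0.00116909196985211 knob [ 0.5632 -0.1137  0.1478]
[0, 1, 2] [ 0.5618 -0.1064  0.1614] 0.0015671957664195144 knob [ 0.5628 -0.1138  0.1484]
wing ((243.0, 193.0), (52.0, 16.0), 90.0) (235, 167, 17, 53)
knob in tool frame [-0.0021 -0.0077  0.1279]
```

Emit:
{"method": "arm_command", "body": {
  "deltas": [0,0,0,-0.0027,-0.0072,0.0038,45,0,0,0,-0.0027,-0.0072,0.0038,45,0,0,0,-0.0002,-0.027,-0.0309,45,0,0,0,0.0023,-0.0468,-0.0655,45,0,0,0,0.0042,-0.0617,-0.0915,45,0,0,0,0.0053,-0.0705,-0.1071,45,0,0,0,0.0053,-0.0705,-0.1071,45,0,0,0,0.0053,-0.0705,-0.1071,45],
  "force": 30
}}

```text
clock: 10.6
position: [0.5627, -0.1135, 0.1483]
ee_rot: [0.85, 2.714, -0.69]
force: [0.4, -0.1, 0.8]
width: 0.489
gripper_force: 0.0
```

```bash
python3 - <<'E'
from h import *
s=sensors.observe();I=optics.get_image("wrist");S=optics.get_image("scene")
cv2.imwrite("pics/w6.png",np.vstack([I[150:384,120:400],cv2.resize(S[140:240,190:310],(280,233),interpolation=cv2.INTER_CUBIC)]))
print(s['position'],s['force'],s['ft_torque'],s['joints'])
E
```

```text
[ 0.5627 -0.1135  0.1483] [ 0.4182 -0.1465  0.8406] [ 0.6031 -0.1065  0.0452] [ 0.0554  0.5012 -0.3601  1.9078  0.8287  1.0339  0.1532]
```

View pics/w6.png

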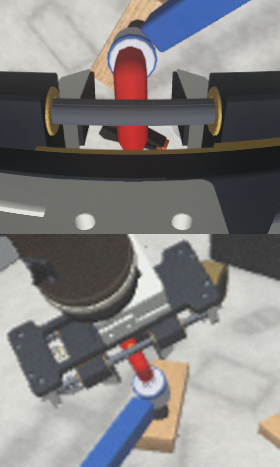

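Emit:
{"method": "arm_command", "body": {
  "deltas": [0,0,0,0,0,0,14,0,0,0,0,0,0,14,0,0,0,0,0,0,14,0,0,0,0,0,0,14,0,0,0,0,0,0,14],
  "force": 30
}}

```text
clock: 11.2
position: [0.5623, -0.1136, 0.148]
ee_rot: [0.849, 2.714, -0.692]
force: [-1.8, -0.6, 4.3]
width: 0.176
gripper_force: 29.7
```

```bash
cat >st.py <<'E'
from h import *
s=sensors.observe();t0=s['clock']
F=[];M=[]
for i in range(1): F.append(s['force']);M.append(s['ft_torque'])
F=np.mean(F,0);M=np.mean(M,0)
print(t0,s['position'],"q",s['joints'],"w",s['width']*91.8,"F",F,"Fax",F@AX,"M",M,"Max",M@AX)
R=Ro.from_rotvec(s['ee_rot']);x=-R.as_matrix()[:,0];print("th",np.arctan2(-x@E2,x@ex),"tilt",np.degrees(np.arccos(-R.as_matrix()[:,2]@AX)))
E
python3 st.py; python3 - <<'E'
from h import *
# per step 0.1 rad of knob: rotvec = -0.1*AX, shift = -16/2pi*0.1 mm
print("turn per rad / 90deg",-AX/(np.pi/2),"shift per rad",-AX*.016/2/np.pi)
E
```

```text
11.2 [ 0.5623 -0.1136  0.148 ] q [ 0.0544  0.5014 -0.3594  1.9088  0.8297  1.034   0.1527] w 16.140646856622624 F [-1.8494 -0.5582  4.3352] Fax 3.5944455123864323 M [ 0.1212  0.2804 -0.2056] Max -0.046614195831035356
th 0.7326103565300716 tilt 0.07119366873857141
turn per rad / 90deg [ 0.0403 -0.3158 -0.5513] shift per rad [ 0.0002 -0.0013 -0.0022]
```

Emit:
{"method": "arm_command", "body": {
  "deltas": [0.004,-0.0316,-0.0551,0,-0.0001,-0.0002,14,0.008,-0.0632,-0.1103,0,-0.0003,-0.0004,14,0.0121,-0.0947,-0.1654,0.0001,-0.0004,-0.0007,14,0.0161,-0.1263,-0.2205,0.0001,-0.0005,-0.0009,14,0.0202,-0.1579,-0.2757,0.0001,-0.0006,-0.0011,14,0.0202,-0.1579,-0.2757,0.0001,-0.0006,-0.0011,14]
}}

```text
clock: 11.8
position: [0.5624, -0.1142, 0.1469]
ee_rot: [1.45, 2.344, -0.573]
force: [-2.9, -0.9, 5.4]
width: 0.173
gripper_force: 29.8
```

```bash
python3 st.py
```

```text
11.8 [ 0.5624 -0.1142  0.1469] q [-0.0075  0.4913 -0.2726  1.9159  0.7972  0.999  -0.3219] w 15.845786861515657 F [-2.9169 -0.9296  5.3659] Fax 4.370367163057204 M [-0.0356  0.4157 -0.3814] Max -0.12185616946250978
th 1.2344040553731843 tilt 0.04857099205640435
```

Emit:
{"method": "arm_command", "body": {
  "deltas": [0.004,-0.0316,-0.0551,0,-0.0001,-0.0002,14,0.008,-0.0632,-0.1103,0,-0.0003,-0.0004,14,0.0121,-0.0947,-0.1654,0.0001,-0.0004,-0.0007,14,0.0161,-0.1263,-0.2205,0.0001,-0.0005,-0.0009,14,0.0202,-0.1579,-0.2757,0.0001,-0.0006,-0.0011,14,0.0242,-0.1895,-0.3308,0.0001,-0.0008,-0.0013,14,0.0282,-0.2211,-0.3859,0.0001,-0.0009,-0.0015,14,0.0322,-0.2526,-0.441,0.0001,-0.001,-0.0018,14,0.0363,-0.2842,-0.4962,0.0002,-0.0012,-0.002,14,0.0363,-0.2842,-0.4962,0.0002,-0.0012,-0.002,14]
}}

```text
clock: 12.8
position: [0.5625, -0.1153, 0.1448]
ee_rot: [2.235, 1.426, -0.302]
force: [-4.0, 0.7, 5.4]
width: 0.171
gripper_force: 29.8
```

```bash
python3 st.py; python3 - <<'E'
from h import *
for n in("top","scene"):cv2.imwrite(f"pics/q1{n}.png",optics.get_image(n))
E
```

```text
12.8 [ 0.5625 -0.1153  0.1448] q [-0.1259  0.4799 -0.1096  1.9292  0.7351  0.9381 -1.1669] w 15.683139674045064 F [-4.0006  0.7119  5.3968] Fax 5.279803529082156 M [-0.1555  0.6202 -0.4624] Max -0.08299064727048042
th 2.132859970948033 tilt 0.049725875227866145
```

```bash
cat >av.py <<'E'
from h import *
L=[]
for i in range(8):
    s=sensors.observe();L.append(np.r_[s['force'],s['ft_torque'],s['position'],s['ee_rot'],s['joint_efforts'][6]]);optics.get_image("top")
L=np.array(L);m=L.mean(0);sd=L.std(0)
R=Ro.from_rotvec(m[9:12]).as_matrix();x=-R[:,0]
print(s['clock'],"th",np.arctan2(-x@E2,x@ex)%6.28,"F",m[:3],"Fax",m[:3]@AX,"M",m[3:6],"Max",m[3:6]@AX,"sdM",sd[3:6],"p",m[6:9],"tau7",m[12],"w",s['width'],"q7",s['joints'][6])
E
python3 av.py
```

```text
13.25 th 2.12953897617698 F [-3.1805  0.1351  6.1184] Fax 5.5667736531461465 M [-0.1463  0.5656 -0.4706] Max -0.11769480548522832 sdM [0.0302 0.0249 0.0249] p [ 0.5625 -0.1154  0.1448] tau7 0.058853222290053964 w 0.1695796815756118 q7 -1.163591804852579
```

Emit:
{"method": "arm_command", "body": {
  "deltas": [0.004,-0.0316,-0.0551,0,-0.0001,-0.0002,14,0.008,-0.0632,-0.1103,0,-0.0003,-0.0004,14,0.0121,-0.0947,-0.1654,0.0001,-0.0004,-0.0007,14]
}}

```text
clock: 13.6
position: [0.5626, -0.1158, 0.1441]
ee_rot: [2.406, 1.068, -0.201]
force: [-3.1, 0.3, 7.6]
width: 0.174
gripper_force: 29.8
```

```bash
python3 av.py
```

```text
13.95 th 2.431758881270105 F [-3.9052  0.4353  6.7726] Fax 6.328057373908971 M [-0.1289  0.6561 -0.4712] Max -0.07448064072677989 sdM [0.0371 0.0325 0.0597] p [ 0.5626 -0.1157  0.1441] tau7 0.1435945078264922 w 0.17242946196705272 q7 -1.4434220008672087
```

Emit:
{"method": "arm_command", "body": {
  "deltas": [0.002,-0.0158,-0.0276,0,-0.0001,-0.0001,14,0.004,-0.0316,-0.0551,0,-0.0001,-0.0002,14,0.004,-0.0316,-0.0551,0,-0.0001,-0.0002,14]
}}

```text
clock: 14.3
position: [0.5625, -0.1159, 0.1439]
ee_rot: [2.451, 0.947, -0.168]
force: [-3.3, 0.4, 6.0]
width: 0.175
gripper_force: 29.8
```

```bash
python3 av.py
```

```text
14.65 th 2.5296620158888357 F [-3.6244  0.5403  6.3681] Fax 6.012085388204068 M [-0.1375  0.6321 -0.5044] Max -0.11461245144004767 sdM [0.0191 0.0364 0.026 ] p [ 0.5626 -0.1159  0.1439] tau7 -0.07996314512638492 w 0.1720187226521392 q7 -1.5364701953956628
```

Emit:
{"method": "arm_command", "body": {
  "deltas": [0.002,-0.0158,-0.0276,0,-0.0001,-0.0001,14,0.004,-0.0316,-0.0551,0,-0.0001,-0.0002,14,0.004,-0.0316,-0.0551,0,-0.0001,-0.0002,14]
}}

```text
clock: 15.0
position: [0.5625, -0.116, 0.1437]
ee_rot: [2.491, 0.822, -0.133]
force: [-3.6, 0.2, 5.8]
width: 0.171
gripper_force: 29.8
```

```bash
python3 av.py
```

```text
15.35 th 2.6296130473256363 F [-3.6081  0.483   6.2851] Fax 5.910721442693837 M [-0.1173  0.6568 -0.4988] Max -0.0987456046368217 sdM [0.0231 0.0245 0.0164] p [ 0.5625 -0.116   0.1437] tau7 -0.08379539753150311 w 0.1681975685012333 q7 -1.629253707859811
```

Emit:
{"method": "arm_command", "body": {
  "deltas": [0.002,-0.0158,-0.0276,0,-0.0001,-0.0001,14,0.004,-0.0316,-0.0551,0,-0.0001,-0.0002,14,0.004,-0.0316,-0.0551,0,-0.0001,-0.0002,14]
}}

```text
clock: 15.7
position: [0.5625, -0.116, 0.1436]
ee_rot: [2.526, 0.696, -0.098]
force: [-3.8, 0.8, 8.0]
width: 0.171
gripper_force: 29.8
```

```bash
python3 av.py
```

```text
16.05 th 2.7295389102214243 F [-3.5409  0.7402  7.0797] Fax 6.722201302519433 M [-0.1617  0.7365 -0.5114] Max -0.0673824736846451 sdM [0.0168 0.0224 0.0419] p [ 0.5625 -0.1161  0.1436] tau7 -0.1163604897010373 w 0.1733935665625808 q7 -1.7218290389984354
```

Emit:
{"method": "arm_command", "body": {
  "deltas": [0.002,-0.0158,-0.0276,0,-0.0001,-0.0001,14,0.004,-0.0316,-0.0551,0,-0.0001,-0.0002,14,0.004,-0.0316,-0.0551,0,-0.0001,-0.0002,14]
}}

```text
clock: 16.4
position: [0.5625, -0.1161, 0.1435]
ee_rot: [2.555, 0.569, -0.063]
force: [-4.1, 0.7, 9.5]
width: 0.172
gripper_force: 29.8
```

```bash
python3 av.py
```

```text
16.75 th 2.8294488261651596 F [-4.2203  0.8546  8.6849] Fax 8.212053143097279 M [-0.2053  0.8293 -0.5242] Max -0.029656607729024613 sdM [0.0302 0.0236 0.0466] p [ 0.5626 -0.1161  0.1435] tau7 -0.15552682867564727 w 0.17411945135121837 q7 -1.8141531360136858
```

Emit:
{"method": "arm_command", "body": {
  "deltas": [0,0,0,0,0,0,20,0,0,0,0,0,0,30,0,0,0,0,0,0,45,0,0,0,0,0,0,45,0,0,0,0,0,0,45,0,0,0,-0.0013,0.0099,0.0173,45,0,0,0,-0.0038,0.0298,0.052,45,0,0,0,-0.0063,0.0496,0.0866,45,0,0,0,-0.0089,0.0694,0.1212,45,0,0,0,-0.0089,0.0694,0.16,45,0,0,0,-0.0089,0.0694,0.16,45,0,0,0,-0.0089,0.0694,0.16,45]
}}

```text
clock: 18.0
position: [0.5543, -0.0464, 0.3037]
ee_rot: [2.557, 0.567, -0.059]
force: [-0.2, -1.1, 0.3]
width: 0.488
gripper_force: 0.0
```

```bash
python3 - <<'E'
from h import *
s=sensors.observe();print(s['clock'],s['position'],s['force'],s['width'],s['joints'])
C=cal("wrist");W=optics.get_image("wrist");T=optics.get_image("top");S=optics.get_image("scene")
np.savez("pics/w7.npz",K=C[0],R=C[1],t=C[2])
for n,i in(("w",W),("t",T),("s",S)):cv2.imwrite(f"pics/p7{n}.png",i)
# stand moved? compare base region with first images by phase correlation; packer as before
for n,a,b,roi in(("top","raw_top","p7t",(128,165,200,250)),("scene","raw_scene","p7s",(155,270,230,335))):
    x0,y0,x1,y1=roi;A,B=[cv2.cvtColor(cv2.imread(f"pics/{k}.png"),6)[y0:y1,x0:x1].astype(np.float32) for k in(a,b)]
    print(n,"base shift px",cv2.phaseCorrelate(A,B),np.abs(A-B).mean())
m,c=blob(T,(5,60,60),(25,200,255),(240,170,330,250));r=cv2.minAreaRect(c);print(r)
m,c=blob(cv2.imread("pics/p4t.png"),(5,60,60),(25,200,255),(240,170,330,250));print(cv2.minAreaRect(c))
# knob angle by the wing in the top view: red mask axis
H=cv2.cvtColor(W,cv2.COLOR_BGR2HSV);m=cv2.inRange(H,(0,150,80),(30,255,255))|cv2.inRange(H,(172,120,80),(180,255,255));m[:150]=0;m[225:]=0;m[:,:215]=0;m[:,285:]=0
c=max(cv2.findContours(m,0,1)[0],key=cv2.contourArea);print("wing wrist",cv2.minAreaRect(c))
E
```

```text
18.0 [ 0.5543 -0.0464  0.3037] [-0.2405 -1.1134  0.2846] 0.487835694703833 [-0.3128  0.2994 -0.0275  1.7502  0.549   1.2592 -1.6908]
top base shift px ((0.09814662841040445, -0.25269583211150604), 0.3320686712677096) 33.335133
scene base shift px ((0.5127400058842184, -0.04628628823991221), 1.0044562196731568) 5.6490254
((279.7318420410156, 191.17788696289062), (19.141996383666992, 58.51981735229492), 67.7509765625)
((279.7318420410156, 191.17788696289062), (19.141996383666992, 58.51981735229492), 67.7509765625)
wing wrist ((235.0, 175.5), (47.0, 14.0), 90.0)
```

```bash
python3 - <<'E'
from h import *
def pc(a,b,roi):
    x0,y0,x1,y1=roi;A,B=[cv2.cvtColor(cv2.imread(f"pics/{k}.png"),6)[y0:y1,x0:x1].astype(np.float32) for k in(a,b)]
    return np.round(cv2.phaseCorrelate(A,B)[0],2),np.abs(A-B).mean().round(1)
for n,roi in(("base",(155,270,230,335)),("baseL",(150,235,265,335)),("mug control",(40,230,100,300)),("bottle",(98,190,135,260)),("yellow",(268,240,310,285)),("arm",(210,205,262,262))):
    print(n,[pc("raw_scene",b,roi) for b in("p4s","q1scene","p7s")])
E
```

```text
base [(array([0.54, 0.01]), np.float32(2.0)), (array([ 0.57, -0.03]), np.float32(9.7)), (array([ 0.51, -0.05]), np.float32(5.6))]
baseL [(array([-0.02, -0.02]), np.float32(2.0)), (array([0.02, 0.03]), np.float32(10.8)), (array([-0.  ,  0.01]), np.float32(6.3))]
mug control [(array([ 0.03, -0.02]), np.float32(2.1)), (array([0.01, 0.01]), np.float32(8.9)), (array([-0.01, -0.05]), np.float32(5.3))]
bottle [(array([0.07, 0.  ]), np.float32(2.0)), (array([0.02, 0.04]), np.float32(10.8)), (array([ 0.05, -0.  ]), np.float32(6.4))]
yellow [(array([0.48, 0.42]), np.float32(1.9)), (array([0.39, 0.39]), np.float32(12.8)), (array([0.51, 0.55]), np.float32(7.6))]
arm [(array([-0.03, -0.03]), np.float32(4.1)), (array([-0.19,  0.11]), np.float32(15.2)), (array([-0.14,  0.02]), np.float32(8.2))]
```

```bash
python3 -c "
from cell import arm
print(arm.sign_off())"
```

```text
the job is handed in; nothing more can be done
None
```

The pine packer is flat under the foot. The foot is screwed down about 2.1 rad, until wrist-force readings showed it bearing. The gap itself was not seen directly, and I estimate about 0.15 rad past first contact (about 0.15 mm possible lift at the near base edge). The images show the base unshifted, the gripper is clear, and the job was handed in at about 18 s.

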